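# Rack of potsherds past the spring gate into the scanning bay

### The arm

A 7-joint arm with a two-finger parallel gripper is mounted at the origin on the work surface. World frame = base frame: x ahead of the robot, y to its left, z up, the work surface at z = 0. Lengths are in mm, angles in rad, forces in N, time in s.
With the tool pointing down it reaches from about 425 to 950 mm from the base axis. Payload 16.7 kg.
Tool frame: the origin (TCP) lies at the very end of the fingers, on their centre line; the grasp point (between the pads) lies 19 mm behind it (robot.hold_point_z is the x of the grasp point in the tool frame, in mm); x points along the fingers, z is the direction in which the jaws open and shut, and the axes are right-handed (so a half turn about x gives the same grasp; the last joint's range is limited). The gripper opens to 94 mm and grips with 3 to 60 N. Pads are 16 mm wide; open, the fingers measure 119 mm over their backs; the gripper's body (75 mm by 177 mm) begins 78 mm behind the grasp point.
Start: joints at [1.187, 0.426, 0.074, 1.606, -0.034, 1.111, -0.067], TCP at [157.009, -656.447, 205.467] pointing down, gripper open.
Joint ranges: [-2.85, 2.85], [-0.5, 2.14], [-1.23, 1.37], [0.21, 2.46], [-1.02, 4.16], [0.16, 2.05], [-2.73, 2.73]. Speed limits (rad/s): [1.89, 1.89, 2.39, 2.39, 3.01, 3.01, 3.01].

### API

Orientations are given as [roll, pitch, yaw] about the fixed x, y, z axes, in that order (R = Rz(yaw) Ry(pitch) Rx(roll)).
In Python, from plant import robot, read_camera gives the robot as it stands. The module is installed in compiled form; this text tells all that it offers.
- The arm moves only by the shell command python3 -m jog 'ROWS' [FORCE]. ROWS is JSON, a list that holds one entry, the list of rows, each a list of 7 numbers: the turn, a rotation vector about the tool's x, y, z in degrees, then the shift along the tool's x, y, z in cm, then the closure, from -1 (fully open) to 1 (shut). A call has 1 to 12 rows; each row shifts and turns the pose as measured when the row begins, along the tool's axes as they then stand; what a row does not reach is not made up. A row lasts 1/10 s, in which the tool goes at most 50 mm and 8.59 degrees, less where a joint would pass 70% of its speed; a pose out of reach is approached as far as the arm can. A call with a gripper value outside its range is refused whole. The fingers move at their own pace and stop on an object; FORCE is the grip in N (left out, the last holds). Time passes only in rows, so rows that do not move let the fingers close. It gives the time, the measured TCP pose, the force and the opening at its end, in the units of the state.
- robot.read_state(): the state, without advancing time (a new reading comes with each control period).
- read_camera(name): name is "side" or "top" or "wrist"; returns a dict with "pixels" (480x640x3 uint8, red, green, blue), "range_z" (480x640 float32, mm along the optical axis (not along the pixel's ray), 0 where there is no reading), "mtx" (3x3 intrinsics, pixels), "T" (4x4, takes a point from camera to world coordinates). Camera axes: x right, y up, looking along -z (the intrinsics and any distortion apply to the point x, -y, -z); pixel columns grow to the right and rows downward; lengths in mm; the calibration is good to about 2 mm. A picture is of the moment at which its call begins.
- robot.sign_off(): hands the job in, once; it reports no verdict.
The state is a dict: "t": time; "joint_positions": joint angles; "joint_velocities": joint speeds; "effort": joint torques, N m; "eef_pos": TCP position; "eef_rot": TCP orientation; "force": force on the tool from outside, world axes, zero at the start; "ft_torque": the same for the moment, N m; "gripper_width": finger opening in mm.
Only numpy, scipy, OpenCV 4.12 (cv2) and the standard library are available. Lean on these libraries where they do the work, as an engineer would, in place of code of your own. Each camera call takes 0.05 s, during which the arm holds its last target.

### The job

Push the white rack of potsherds along the chute into the scanning bay until it stands against the white end stop. A spring gate with a red bar blocks the way: keep it open with one fingertip on the inside of its yellow rail while another fingertip of the same hand pushes the rack past, without the gate ever touching the rack, then draw the hand clear so that the gate swings shut behind it. Only push: do not lift or tip the rack, and leave the other things on the table where they are.

Things in the scene. Friction and masses are not known exactly. Their poses are not given: they have to be found in the camera images.
- chute: Fixed open chute, 420 mm long (x=-260 to 160 mm), 78 mm wide inside. Origin on its centre line at table height; +x is the direction of travel into the bay, +y left of travel, z up. Floor 4 mm thick; walls 6 mm thick, only 16 mm high. Gate hinge post at x=-280, y=60 mm, 66 mm high. Bay: black floor x=50 to 140 between white light bars (x=75 to 160, y=+-46 to 58, 32 mm high).
- end_stop (a point): Centre of the face of the white end stop (75 mm high, 116 mm wide) that closes the chute at chute x=140 mm, 40 mm above the table.
- rack: Loose white rack, 90 mm long (its x, direction of travel), 72 mm wide (y), 60 mm high, about 0.3 kg, with brown potsherds in it. Origin at the centre of its underside. It starts on the chute floor before the gate. Its rear is a flat upright panel, 72 x 60 mm, at x=-45 mm. Home against the end stop its origin is at chute x=+95 mm.
- gate_arm: Swinging part of the gate. Origin on the vertical hinge axis at table height; +x along the rail from the hinge, +y away from the chute. Yellow rail x=30 to 320, z=38 to 68, 6 mm thick, inner face (to be pushed outward) at y=+32 mm. Red bar below it at x=255 to 265, y=-12 to 38, z=18 to 30 mm (to 38 right under the rail): it passes over the chute wall; fingertips kept above z=40 mm pass over it.
- gate (a joint): Gate angle, rad. 0 shut: rail leans inward, red bar blocks the chute to just past its middle. Grows as the rail is pushed outward (+y of the chute). From 0.17 the bar is clear of the rack; at 0.20 the rail is parallel to the chute, inner face at chute y=+92 mm; stops at 0.32. A spring shuts it when let go (0.12 N m shut, 0.18 N m at 0.20).
- blade_tip (a point): Free inner end of the red gate bar, at half its thickness.
- rail_mid (a point): Middle of the yellow rail's inner face (175 mm from the hinge, 53 mm above the table).
- bowl: Blue bowl, 110 mm across, 50 mm high, beyond the rail; origin under its centre. Leave alone.
- sherd_a: Loose brown potsherd, about 60 mm, 11 mm thick, beyond the rail. Leave alone.
- sherd_b: Loose brown potsherd, about 65 mm, 11 mm thick, on the robot's side of the chute. Leave alone.
- brush: Brush 150 mm long lying on the robot's side of the chute. Leave alone.
- jar: Jar 56 mm across, 75 mm high. Leave alone.
- blower: Orange rubber blower bulb, 64 mm across, 105 mm high. Leave alone.
- pot: Small pottery jar, 96 mm across, 90 mm high. Leave alone.
Mind the look-alikes: they are no part of the job. Leave any green look-alike of the rack alone.

How it is judged (in metres and radians):
On the way, in this order (a step that is already met when the one before it is completed fails the run):
1. the gate is held open while the rack is still wholly before it (value of joint gate above 0.15 rad and x of rack in the frame of chute below -0.072 m), for 0.1 s.
2. the gate is still held open while the whole rack has just passed the red bar (value of joint gate above 0.14 rad and x of rack in the frame of chute above 0.033 m), for 0.05 s.
At the end, for the whole second after the job is handed in: The rack stands flat in the chute in the bay with its front within 6 mm of the end stop, at rest and untouched, and the gate has swung shut behind it (within 0.03 rad) (x of rack in the frame of chute between 0.089 and 0.099 m and y of rack in the frame of chute between -0.008 and 0.008 m and angle between the x axis of rack and the x axis of chute, either way round below 0.09 rad and height (world z) of rack below 0.008 m and angle between rack's own z axis and vertical below 0.05 rad and linear speed of rack below 0.02 m/s and value of joint gate below 0.03 rad).
It fails at once if the gate touches the rack (contact force between gate_arm and rack above 1 N).
It fails at once if the rack is lifted or tipped (height (world z) of rack above 0.014 m or angle between rack's own z axis and vertical above 0.15 rad).
It fails at once if another thing on the table is moved (distance of any of bowl, sherd_a, sherd_b, brush, jar, blower, pot from where it was at the start of the episode above 0.02 m).
It also fails if it takes over 45 s, if anything falls off the work surface, if the arm or the gripper's body presses on something with over 40 N, if the wrist force passes 120 N, or if a joint passes its speed limit or range.

## Working session

There is one attempt and no reset: what is moved stays moved. The work goes in short steps, Python scripts to look and compute and a shell command to move; the robot and the scene stay as the last step left them, time stands still between calls to the robot, and variables do not carry over. Pictures are saved under pics/ and viewed, and the job is handed in when it is done.

```bash
mkdir -p pics; ls
cat > h.py <<'E'
import numpy as np, cv2
from plant import robot, read_camera
def snap(name,fn):
    d=read_camera(name); cv2.imwrite('pics/'+fn+'.png',d['pixels'][:,:,::-1]); np.savez('pics/'+fn+'.npz',**{k:d[k] for k in('pixels','range_z','mtx','T')}); return d
def world(d):
    z=d['range_z'].astype(float);K=d['mtx'];v,u=np.mgrid[0:480,0:640]
    x=(u-K[0,2])/K[0,0]*z;y=(v-K[1,2])/K[1,1]*z
    P=np.stack([x,-y,-z,np.ones_like(z)],-1)
    return (P@d['T'].T)[...,:3]
E
python3 - <<'E'
from h import *
for n in('top','side','wrist'):
    d=snap(n,n+'0');print(n,d['mtx'].tolist(),d['T'].round(3).tolist(),d.keys())
print(robot.read_state())
E
```

```text
pics
top [[440.7792040780108, 0.0, 314.9937806083757], [0.0, 440.7792040780108, 240.79957690163442], [0.0, 0.0, 1.0]] [[0.003, 0.988, -0.153, 325.665], [-1.0, -0.0, -0.023, -22.239], [-0.023, 0.153, 0.988, 1142.176], [0.0, 0.0, 0.0, 1.0]] dict_keys(['pixels', 'range_z', 'mtx', 'T'])
side [[491.71759452344656, 0.0, 316.77892578586193], [0.0, 491.71759452344656, 237.2587666279856], [0.0, 0.0, 1.0]] [[-0.894, 0.293, -0.338, 28.907], [-0.447, -0.582, 0.679, 895.076], [0.002, 0.758, 0.652, 932.727], [0.0, 0.0, 0.0, 1.0]] dict_keys(['pixels', 'range_z', 'mtx', 'T'])
wrist [[349.9879636156836, 0.0, 320.09899693873115], [0.0, 349.9879636156836, 237.7942762824713], [0.0, 0.0, 1.0]] [[0.232, 0.944, 0.234, 225.289], [-0.973, 0.225, 0.056, -637.931], [0.0, -0.241, 0.971, 384.132], [0.0, 0.0, 0.0, 1.0]] dict_keys(['pixels', 'range_z', 'mtx', 'T'])
{'t': 0.15, 'joint_positions': array([ 1.18651456,  0.42661983,  0.07385313,  1.60643966, -0.03407507,
        1.11079056, -0.06713783]), 'joint_velocities': array([ 0.00086127, -0.00214443,  0.00052522, -0.00108579, -0.00060313,
       -0.00042618, -0.00191314]), 'effort': array([ 4.46023594e-03, -9.36284351e+01,  3.66989180e+00, -4.54427898e+01,
       -4.86517651e-02,  1.79456075e-02,  1.74687607e-04]), 'eef_pos': array([ 156.92029038, -656.16644594,  204.92436065]), 'eef_rot': array([-3.05400018,  1.56979776,  1.89311523]), 'force': array([-0.92262249,  0.07944546, -0.100771  ]), 'ft_torque': array([-0.02956319,  0.02376335, -0.0178492 ]), 'gripper_width': 94.18413492546873}
```

View pics/top0.png

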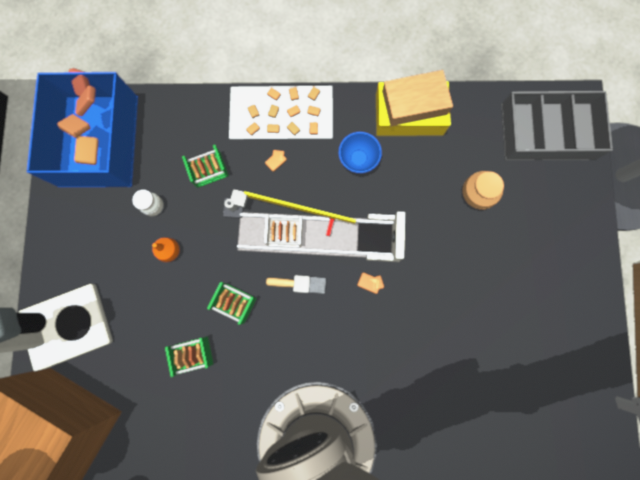

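View pics/side0.png

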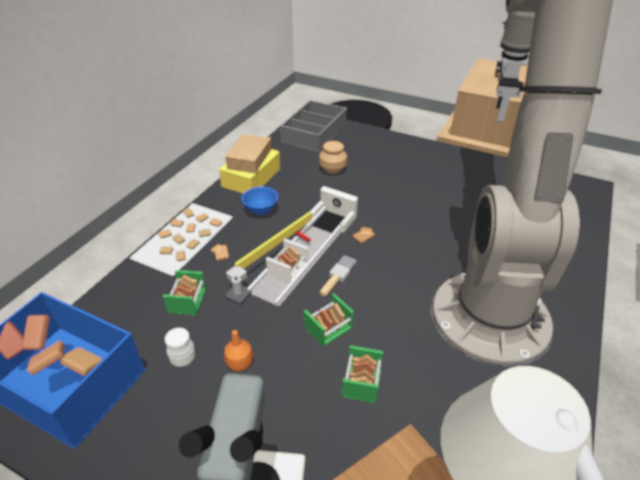

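View pics/wrist0.png

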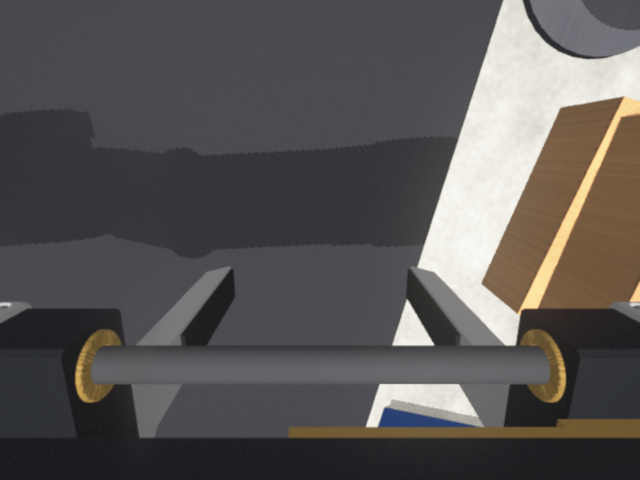

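The white rack with sherds sits in the chute at top (284,232). The green racks at (206,165), (231,302) and (188,356) are the look-alikes and are off the chute. I'll confirm this in an enlarged crop and measure the chute.

Run:
```python
from h import *
d=dict(np.load('pics/top0.npz'));W=world(d)
im=d['pixels'][175:315,185:425,::-1];cv2.imwrite('pics/crop0.png',cv2.resize(im,None,fx=3.3,fy=3.3,interpolation=cv2.INTER_CUBIC))
for (u,v) in [(384,258),(400,235),(250,232),(266,232),(300,232),(284,217),(284,246),(350,217),(230,203),(250,197),(350,217),(330,225),(374,237)]:
    print(u,v,W[v,u].round(1))
```

```text
384 258 [ 453.2 -170.5   36.1]
400 235 [ 504.2 -204.4   81.1]
250 232 [525.  174.7   6.7]
266 232 [514.8 124.7  64.5]
300 232 [515.3  40.2  61.4]
284 217 [562.4  84.7  19.2]
284 246 [486.9  84.1  13.6]
350 217 [565.6 -88.    2.5]
230 203 [589.4 217.5  62.9]
250 197 [610.6 171.2  40.7]
350 217 [565.6 -88.    2.5]
330 225 [538.2 -34.9  33.7]
374 237 [ 511.3 -149.5    8.1]
```

View pics/crop0.png

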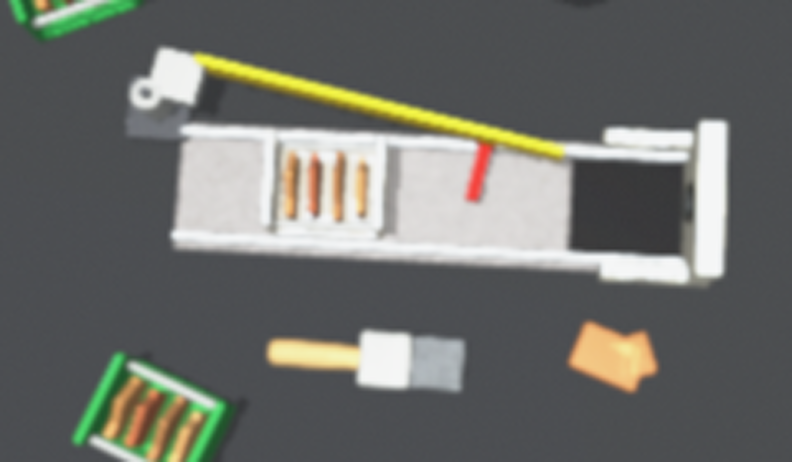

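The crop shows the white rack between the walls (crop ~265–385, 135–235). The yellow rail runs from (200,60) to (560,152), with the red bar at (480,170). Next I'll fit the chute frame by reprojecting a model.

```bash
cat >> h.py <<'E'
def ray(d,u,v,z):
    K=d['mtx'];T=d['T'];c=np.array([(u-K[0,2])/K[0,0],-(v-K[1,2])/K[1,1],-1.])
    w=T[:3,:3]@c;o=T[:3,3];return o+w*(z-o[2])/w[2]
def proj(d,P):
    P=np.atleast_2d(P);T=d['T'];c=(P-T[:3,3])@T[:3,:3];K=d['mtx']
    return np.stack([K[0,0]*c[:,0]/-c[:,2]+K[0,2],K[1,1]*-c[:,1]/-c[:,2]+K[1,2]],1)
def ch2w(p,P): # p=(x,y,th) chute pose
    P=np.atleast_2d(P).astype(float);c,s=np.cos(p[2]),np.sin(p[2])
    return np.stack([p[0]+c*P[:,0]-s*P[:,1],p[1]+s*P[:,0]+c*P[:,1],P[:,2]],1)
E
python3 - <<'E'
from h import *
from scipy.optimize import least_squares
d=dict(np.load('pics/top0.npz'));W=world(d)
# endstop top face plane pts etc: cropped picks (crop px), chute x,y,z
f=lambda a,b:((a+.5)/3.3+185-.5,(b+.5)/3.3+175-.5)
picks=[((182,131),(-260,42,16)),((175,240),(-260,-42,16)),((600,262),(75,-45,16)),((570,160),(50,39,4)),((570,250),(50,-39,4)),((698,122),(140,58,75)),((698,273),(140,-58,75)),((608,129),(75,58,32)),((602,276),(75,-58,32))]
uv=np.array([f(*a) for a,_ in picks]);P=np.array([b for _,b in picks],float)
r=least_squares(lambda p:(proj(d,ch2w(p,P))-uv).ravel(),[515,-50,-np.pi/2],x_scale=[100,100,1])
print(r.x,r.fun.reshape(-1,2).round(1).tolist())
p=r.x
np.save('chute.npy',p)
# rack top points in chute frame
c,s=np.cos(p[2]),np.sin(p[2])
Q=W[...,:2]-p[:2];L=np.stack([c*Q[...,0]+s*Q[...,1],-s*Q[...,0]+c*Q[...,1],W[...,2]],-1)
for a in [((262,180)),((272,180)),((385,185)),((470,200)),((560,150))]:
    u,v=f(*a);
    for z in(60,24,68):
        q=ray(d,u,v,z)[:2]-p[:2];print(a,z,(c*q[0]+s*q[1]).round(1),(-s*q[0]+c*q[1]).round(1))
m=(L[...,2]>54)&(L[...,2]<66)&(abs(L[...,1])<38)&(L[...,0]>-260)&(L[...,0]<0)
print('rack top pts',m.sum(),L[m].min(0),L[m].max(0))
st=robot.read_state();from scipy.spatial.transform import Rotation as R
print(R.from_euler('xyz',st['eef_rot']).as_matrix().round(3),st['eef_pos'])
E
```

```text
[514.21658852 -56.58143555  -1.61805672] [[-0.0, 0.7], [-0.4, -0.6], [0.3, -0.0], [0.5, -0.7], [-0.6, 1.4], [0.6, -0.7], [-0.4, 0.2], [-0.2, -0.3], [0.1, 0.1]]
(262, 180) 60 -187.1 -0.4
(262, 180) 24 -192.5 6.0
(262, 180) 68 -185.9 -1.8
(272, 180) 60 -179.5 -0.0
(272, 180) 24 -184.7 6.3
(272, 180) 68 -178.4 -1.4
(385, 185) 60 -93.7 0.1
(385, 185) 24 -95.9 6.5
(385, 185) 68 -93.2 -1.3
(470, 200) 60 -29.0 -8.4
(470, 200) 24 -29.1 -2.3
(470, 200) 68 -28.9 -9.7
(560, 150) 60 37.3 33.2
(560, 150) 24 39.4 40.6
(560, 150) 68 36.8 31.5
rack top pts 202 [-186.39420955  -34.51120747   54.00677893] [-1.22972371 37.81763178 65.98847795]
[[-0.     0.973  0.233]
 [ 0.001  0.233 -0.973]
 [-1.    -0.    -0.001]] [ 156.92029038 -656.16644594  204.92436065]
```

```bash
cat >> h.py <<'E'
def go(x,y,z,phi):
    from scipy.spatial.transform import Rotation as R
    p=np.load('chute.npy');st=robot.read_state();M=R.from_euler('xyz',st['eef_rot']).as_matrix()
    c,s=np.cos(p[2]),np.sin(p[2]);q=st['eef_pos'][:2]-p[:2]
    az=np.degrees(np.arctan2(M[1,2],M[0,2])-p[2])-90
    az=(az+180)%360-180
    print('t',round(st['t'],2),'chute xyz',round(c*q[0]+s*q[1],1),round(-s*q[0]+c*q[1],1),round(st['eef_pos'][2],1),'phi',round(az,2),'tilt',M[:,0].round(4),'F',st['force'].round(1),'w',round(st['gripper_width'],1))
    t=ch2w(p,[[x,y,z]])[0];D=M.T@(t-st['eef_pos']);print('need tool cm',(D/10).round(2),'turn x deg',round(-(phi-az),2))
E
python3 -m jog '[[[0,0,0,-0.5,4.3,-1.55,-1],[0,0,0,-0.5,4.3,-1.55,-1],[0,0,0,-0.5,4.3,-1.55,-1],[0,0,0,-0.5,4.3,-1.55,-1],[0,0,0,-0.5,4.3,-1.55,-1],[0,0,0,-0.5,4.3,-1.55,-1],[0,0,0,-0.5,4.3,-1.55,-1],[0,0,0,-0.5,4.3,-1.55,-1],[0,0,0,-0.5,4.3,-1.55,-1]]]'
python3 -c "
from h import *
go(-203,28,160,0)"
```

```text
t: 1.05
eef_pos: [505.5, -427.0, 248.0]
eef_rot: [-2.241, 1.564, 2.692]
force: [0.2, -1.4, -0.5]
gripper_width: 94.0
t 1.05 chute xyz 370.4 8.8 248.0 phi -74.61 tilt [-0.0057  0.0027 -1.    ] F [ 0.2 -1.4 -0.5] w 94.0
need tool cm [  8.93  17.11 -54.74] turn x deg -74.61
```

```bash
python3 -m jog '[[[0,0,0,0,2.2,-4.2,-1],[0,0,0,0,2.2,-4.2,-1],[0,0,0,0,2.2,-4.2,-1],[0,0,0,0,2.2,-4.2,-1],[0,0,0,0,2.2,-4.2,-1],[0,0,0,0,1.0,-4.6,-1],[0,0,0,0,1.0,-4.6,-1],[0,0,0,0,1.0,-4.6,0.15],[0,0,0,0,1.0,-4.6,0.15],[0,0,0,0,1.0,-4.6,0.15]]]'
python3 -m jog '[[[-8,0,0,0,0,0,0.15],[-8,0,0,0,0,0,0.15],[-8,0,0,0,0,0,0.15],[-8,0,0,0,0,0,0.15],[-8,0,0,0,0,0,0.15],[-8,0,0,0,0,0,0.15],[-8,0,0,0,0,0,0.15],[-8,0,0,0,0,0,0.15],[-8,0,0,0,0,0,0.15]]]'
python3 -c "
from h import *
go(-203,28,160,0);snap('wrist','wrist1')"
```

```text
t: 2.05
eef_pos: [568.3, 55.6, 246.9]
eef_rot: [-2.209, 1.563, 2.726]
force: [1.6, -0.4, -0.3]
gripper_width: 73.4
t: 2.95
eef_pos: [565.8, 66.1, 245.5]
eef_rot: [2.726, 1.56, 2.691]
force: [-0.3, -0.0, -0.2]
gripper_width: 40.1
t 2.95 chute xyz -125.0 45.7 245.5 phi 0.71 tilt [-0.0099  0.0048 -0.9999] F [-0.3 -0.  -0.2] w 40.1
need tool cm [ 8.6   7.78 -1.59] turn x deg 0.71
```

View pics/wrist1.png

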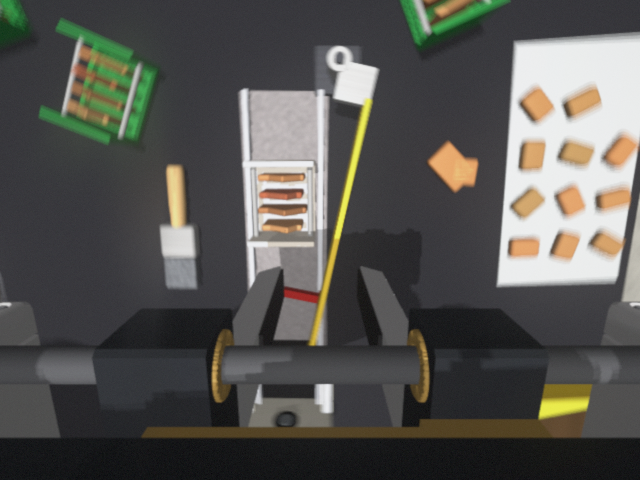

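Run:
```python
from h import *
d=dict(np.load('pics/wrist1.npz'))
p=np.load('chute.npy')
im=d['pixels'][70:270,220:400,::-1].copy();im=cv2.resize(im,None,fx=3,fy=3,interpolation=cv2.INTER_CUBIC)
def dr(P,col):
    q=(proj(d,ch2w(p,P))-[220,70])*3+1
    cv2.polylines(im,[np.round(q).astype(int)],False,col,1)
for y in(45,39,-39,-45): dr([[-260,y,16],[0,y,16]],(0,255,0))
dr([[-260,45,16],[-260,-45,16]],(0,255,0))
dr([[-186,36,60],[-186,-36,60],[-96,-36,60],[-96,36,60]],(255,0,255))
for g in(0,):
    c,s=np.cos(g-.2),np.sin(g-.2)
    G=lambda a,b,z:[-280+c*a-s*b,60+s*a+c*b,z]
    dr([G(30,32,68),G(320,32,68)],(255,255,0)); dr([G(255,38,30),G(255,-12,30),G(265,-12,30)],(255,255,0))
cv2.imwrite('pics/wov.png',im)
```

```text
(no output)
```

View pics/wov.png

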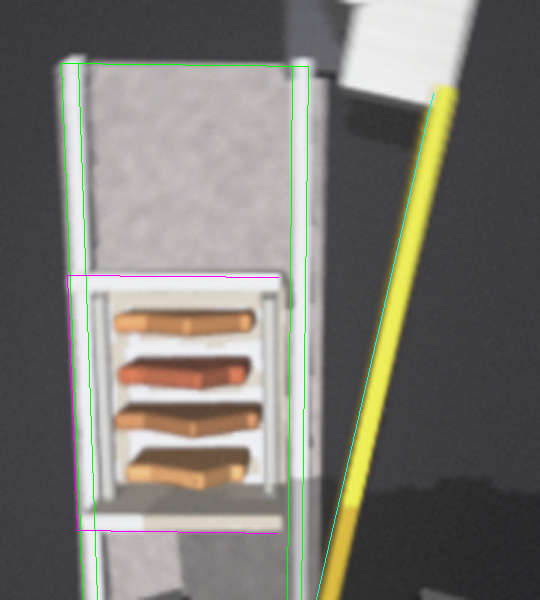

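The model overlay (walls, rack, rail) agrees with the image to 1–2 mm. The rack's rear panel is at crop (67–283, 275), chute x ≈ -186. Next I'll go down behind the rack.

```bash
python3 -m jog '[[[0.7,0,0,2,3.9,-0.8,0.15],[0,0,0,2,3.9,-0.8,0.15],[0,0,0,2,0,0,0.15],[0,0,0,2,0,0,0.15],[0,0,0,0,0,0,0.15]]]'
python3 -c "
from h import *
go(-203,28,47,0);snap('wrist','wrist2')"
```

```text
t: 3.5
eef_pos: [551.3, 146.9, 163.5]
eef_rot: [2.702, 1.56, 2.648]
force: [-0.9, 0.4, 0.4]
gripper_width: 39.6
t 3.5 chute xyz -205.0 27.4 163.5 phi -0.37 tilt [-0.0092  0.005  -0.9999] F [-0.9  0.4  0.4] w 39.6
need tool cm [11.64 -0.25  0.17] turn x deg -0.37
```

View pics/wrist2.png

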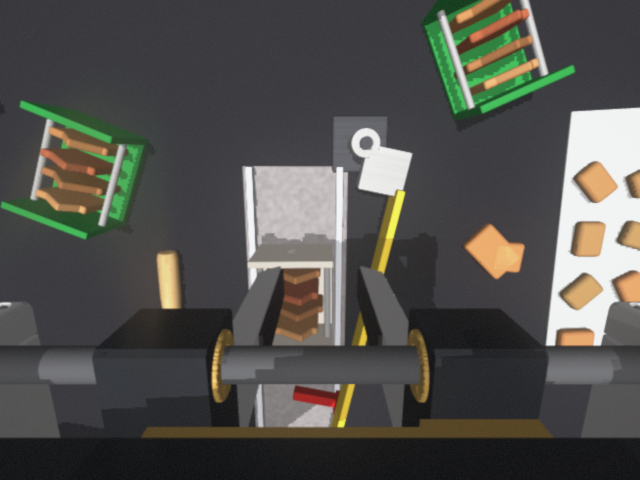

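Run:
```python
from h import *
d=dict(np.load('pics/wrist2.npz'));p=np.load('chute.npy')
im=d['pixels'][:,:,::-1].copy()
def dr(P,col):
    q=proj(d,ch2w(p,P));cv2.polylines(im,[np.round(q).astype(int)],False,col,1);print(q.round(0).tolist())
for z in(163.5,60):
  for a,b in((20,32.5),(-32.5,-20)):
    x,y=-205,27.4
    dr([[x-8,y+a,z],[x-8,y+b,z],[x+8,y+b,z],[x+8,y+a,z],[x-8,y+a,z]],(0,255,255) if z>100 else (255,0,255))
dr([[-186,36,60],[-186,-36,60]],(0,255,0))
cv2.imwrite('pics/wov2.png',im[150:430,160:480].repeat(2,0).repeat(2,1))
```

```text
[[356.0, 272.0], [379.0, 272.0], [378.0, 299.0], [355.0, 299.0], [356.0, 272.0]]
[[259.0, 272.0], [282.0, 272.0], [283.0, 300.0], [260.0, 300.0], [259.0, 272.0]]
[[345.0, 230.0], [360.0, 230.0], [359.0, 249.0], [344.0, 249.0], [345.0, 230.0]]
[[281.0, 231.0], [296.0, 231.0], [297.0, 249.0], [282.0, 249.0], [281.0, 231.0]]
[[331.0, 261.0], [246.0, 262.0]]
```

View pics/wov2.png

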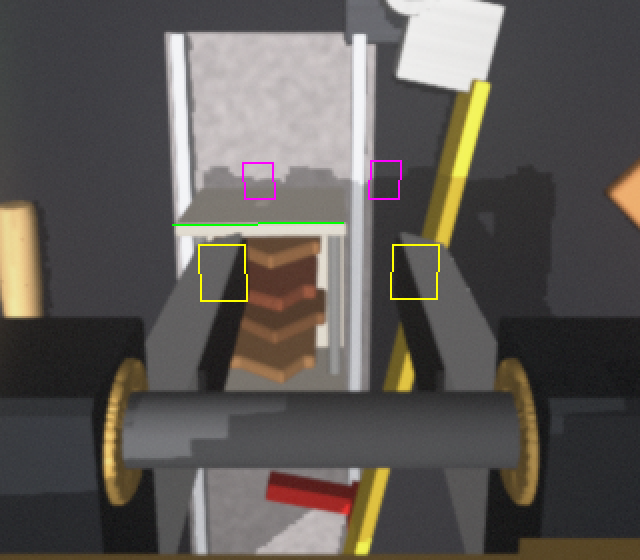

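```bash
python3 -m jog '[[[0,0,0,3.5,0.1,0,0.15],[0,0,0,3.5,0,0.1,0.15],[0,0,0,2.5,0,0,0.15],[0,0,0,1.5,0,0,0.15],[0,0,0,0.5,0,0,0.15]]]'
python3 -c "
from h import *
go(-203,28,47,0);snap('side','side2')"
```

```text
t: 4.05
eef_pos: [558.1, 147.7, 53.3]
eef_rot: [1.31, 1.564, 1.245]
force: [-0.5, 0.5, 0.8]
gripper_width: 39.7
t 4.05 chute xyz -206.1 34.2 53.3 phi -1.01 tilt [ 0.0021  0.0063 -1.    ] F [-0.5  0.5  0.8] w 39.7
need tool cm [ 0.63 -0.33 -0.61] turn x deg -1.01
```

View pics/side2.png

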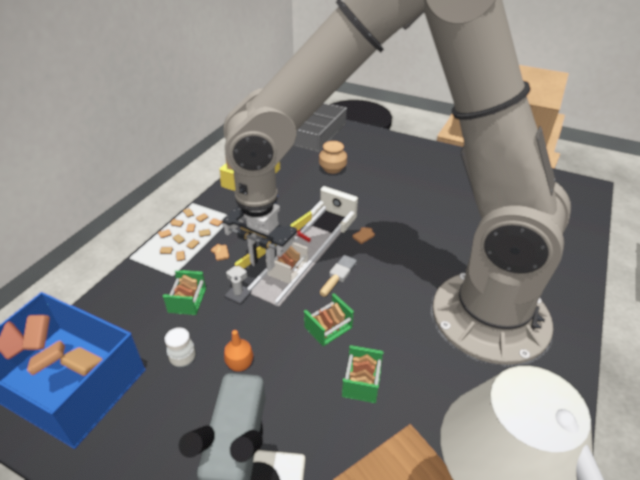

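```bash
python3 -m jog '[[[-1,0,0,0.6,0,-0.7,0.15],[0,0,0,0,-0.5,0,0.15],[0,0,0,0,-0.6,0,0.15],[0,0,0,0,-0.6,0,0.15],[0,0,0,0,-0.6,0,0.15]]]'
python3 -c "
from h import *
go(-150,27,47,0)"
```

```text
t: 4.6
eef_pos: [551.7, 124.7, 50.7]
eef_rot: [0.835, 1.56, 0.789]
force: [-0.2, 0.8, -1.3]
gripper_width: 40.3
t 4.6 chute xyz -182.9 28.9 50.7 phi 0.07 tilt [ 0.0076  0.0077 -0.9999] F [-0.2  0.8 -1.3] w 40.3
need tool cm [ 0.35 -3.29 -0.19] turn x deg 0.07
```

```bash
python3 -m jog '[[[0,0,0,0.4,-0.6,-0.2,0.15],[0,0,0,0.1,-0.6,0,0.15],[0,0,0,0,-0.6,0,0.15],[0,0,0,0,-0.6,0,0.15],[0,0,0,0,-0.6,0,0.15],[0,0,0,0,-0.3,0,0.15],[0,0,0,0,0,0,0.15]]]'
python3 -c "
from h import *
go(-150,27,47,0);snap('top','top3')
d=dict(np.load('pics/top3.npz'))
im=d['pixels'][175:315,185:425,::-1];cv2.imwrite('pics/crop3.png',cv2.resize(im,None,fx=3.3,fy=3.3,interpolation=cv2.INTER_CUBIC))
snap('wrist','wrist3')"
```

```text
t: 5.3
eef_pos: [548.9, 88.3, 46.0]
eef_rot: [0.779, 1.558, 0.731]
force: [1.5, 2.1, 1.3]
gripper_width: 40.1
t 5.3 chute xyz -146.3 27.8 46.0 phi -0.04 tilt [ 0.0096  0.0086 -0.9999] F [1.5 2.1 1.3] w 40.1
need tool cm [-0.1   0.37 -0.08] turn x deg -0.04
```

View pics/crop3.png

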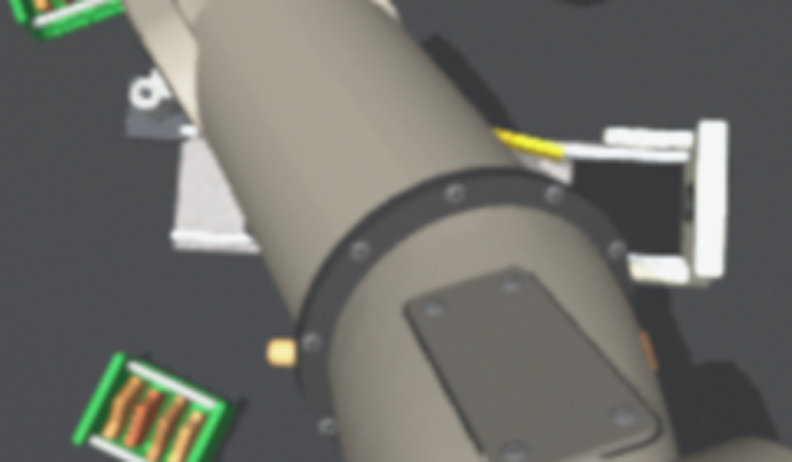

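View pics/wrist3.png

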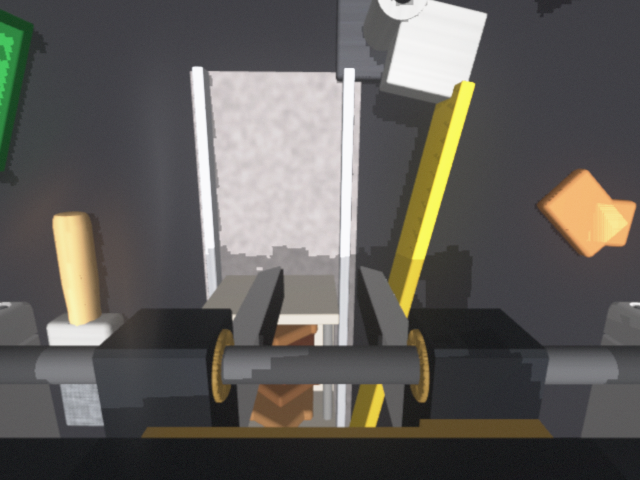

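```bash
python3 -m jog '[[[0,0,0,0,1.2,0,0.15],[0,0,0,0,1.4,0,0.15],[0,0,0,0,1.0,0,0.15],[-7.5,0,0,0,0,0.2,-0.1],[-7.5,0,0,0,0,0.2,-0.4],[-7.5,0,0,0,0,0.2,-0.7],[-7.5,0,0,0,0,0.2,-1],[0,0,0,0,0,0,-1],[0,0,0,0,0,0,-1]]]' 20
python3 -c "
from h import *
go(-180,40,47,30)
snap('wrist','wrist4')"
```

```text
t: 6.3
eef_pos: [556.8, 137.1, 45.7]
eef_rot: [0.409, 1.559, 0.908]
force: [-2.2, -0.5, 0.1]
gripper_width: 84.5
t 6.3 chute xyz -195.5 33.4 45.7 phi 31.32 tilt [ 0.0071  0.0091 -0.9999] F [-2.2 -0.5  0.1] w 84.5
need tool cm [-0.14 -1.67 -0.24] turn x deg 1.32
```

View pics/wrist4.png

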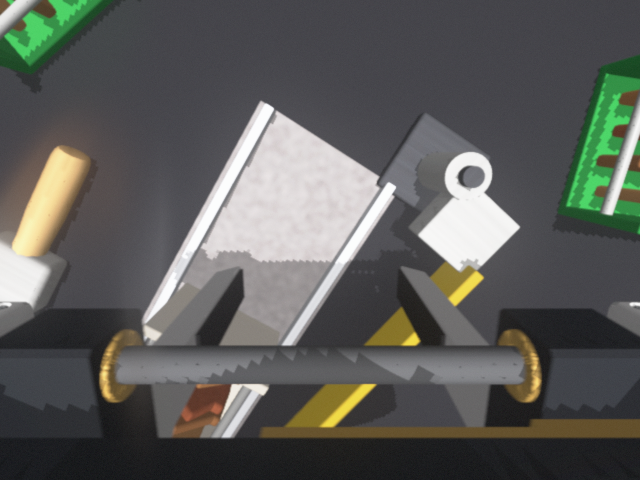

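```bash
python3 -m jog '[[[0.6,0,0,-0.1,-0.6,0,-1],[0.6,0,0,0,-0.6,0.2,-1],[0,0,0,0,-0.4,0.3,-1],[0,0,0,0,0,0.2,-1]]]' 
python3 -c "
from h import *
go(-178,44,47,30)
d=snap('wrist','wrist5')
p=np.load('chute.npy');Q=world(d)[...,:3];c,s=np.cos(p[2]),np.sin(p[2]);q=Q[...,:2]-p[:2];X=c*q[...,0]+s*q[...,1];Y=-s*q[...,0]+c*q[...,1]
im=d['pixels'].astype(int);m=(im[...,0]>150)&(im[...,1]>120)&(im[...,2]<60)&(X>-255)&(X<40)&(Y>40)&(Y<125)
k=np.polyfit(X[m],Y[m],1);print('rail slope',k,'gate~',.2+np.arctan(k[0]),m.sum(),Q[m][:,2].mean())
"
```

```text
t: 6.75
eef_pos: [568.2, 128.8, 46.4]
eef_rot: [0.72, 1.56, 1.19]
force: [-1.8, -1.7, 0.8]
gripper_width: 94.6
t 6.75 chute xyz -187.7 45.1 46.4 phi 29.66 tilt [ 0.004   0.01   -0.9999] F [-1.8 -1.7  0.8] w 94.6
need tool cm [-0.07 -0.79 -0.58] turn x deg -0.34
rail slope [  0.16246833 130.12064906] gate~ 0.3610610459849648 171 75.72559850096908
```

View pics/wrist5.png

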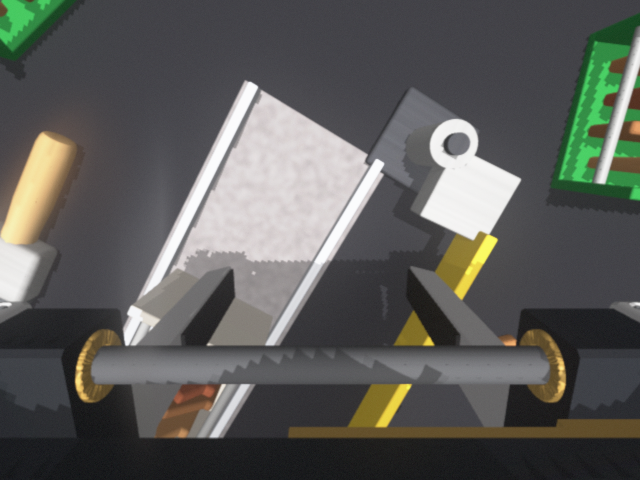

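```bash
python3 -c "
from h import *
d=snap('top','top5')
im=d['pixels'][125:315,185:445,::-1].copy();im=cv2.resize(im,None,fx=3,fy=3,interpolation=cv2.INTER_CUBIC)
p=np.load('chute.npy')
for g,col in((.2,(0,255,0)),(.32,(255,0,255)),(.26,(255,255,0))):
    c,s=np.cos(g-.2),np.sin(g-.2)
    G=lambda a,b,z:[-280+c*a-s*b,60+s*a+c*b,z]
    q=(proj(d,ch2w(p,[G(30,32,68),G(320,32,68)]))-[185,125])*3+1
    cv2.polylines(im,[np.round(q).astype(int)],False,col,1)
cv2.imwrite('pics/c5.png',im)
snap('side','side5')
"
```

```text
(no output)
```

View pics/c5.png

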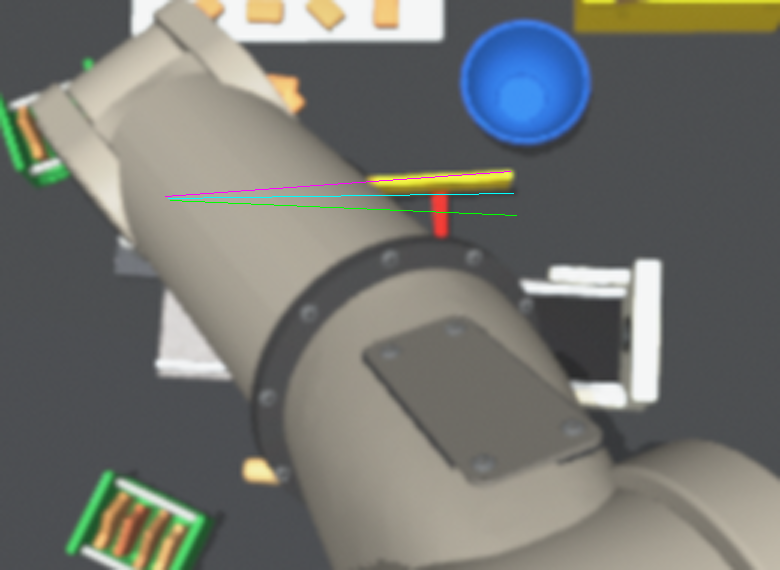

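View pics/side5.png

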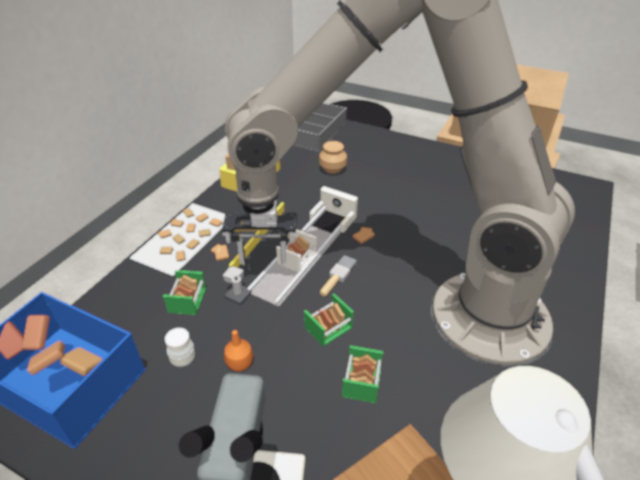

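Gate sits at about 0.30 rad (tip at crop (512,172) lies on the 0.32 line) and the bowl at (525,82) is clear. I'm pushing forward now, with the hand slightly inward.

```bash
python3 -m jog '[[[0,0,0,0,-0.75,-0.65,-1],[0,0,0,0,-0.8,-0.55,-1],[0,0,0,0,-0.87,-0.5,-1],[0,0,0,0,-0.87,-0.5,-1],[0,0,0,0,-0.87,-0.5,-1]]]' 
python3 -c "
from h import *
go(-90,42,47,30)
snap('wrist','wrist6')"
```

```text
t: 7.4
eef_pos: [561.9, 78.8, 46.3]
eef_rot: [0.711, 1.557, 1.185]
force: [-1.6, 3.0, 0.5]
gripper_width: 94.1
t 7.4 chute xyz -137.5 41.2 46.3 phi 29.84 tilt [ 0.0051  0.0125 -0.9999] F [-1.6  3.   0.5] w 94.1
need tool cm [-0.13 -4.16 -2.29] turn x deg -0.16
```

View pics/wrist6.png

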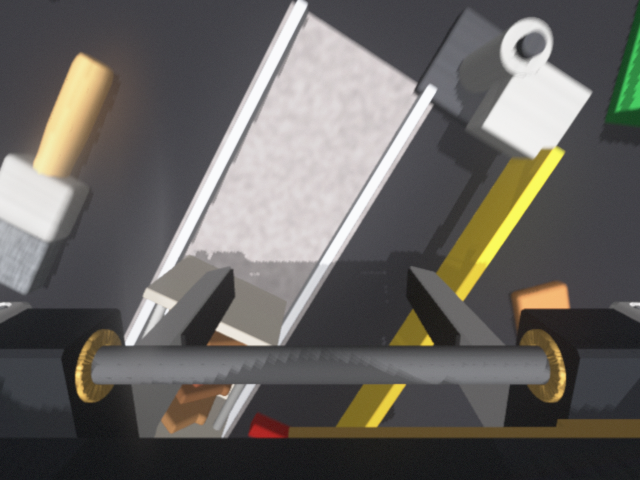

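```bash
python3 -m jog '[[[0,0,0,0,-0.87,-0.5,-1],[0,0,0,0,-0.87,-0.5,-1],[0,0,0,0,-0.87,-0.5,-1],[0,0,0,0,-0.87,-0.5,-1],[0,0,0,0,-0.87,-0.5,-1]]]' 
python3 -c "
from h import *
go(-20,43,47,30)
snap('wrist','wrist7')
d=snap('top','top7');cv2.imwrite('pics/c7.png',cv2.resize(d['pixels'][125:315,185:445,::-1],None,fx=3,fy=3,interpolation=cv2.INTER_CUBIC))"
```

```text
t: 7.95
eef_pos: [559.8, 23.4, 45.9]
eef_rot: [0.628, 1.557, 1.1]
force: [-1.4, 4.5, 3.4]
gripper_width: 93.8
t 7.95 chute xyz -82.0 41.8 45.9 phi 29.72 tilt [ 0.0062  0.0121 -0.9999] F [-1.4  4.5  3.4] w 93.8
need tool cm [-0.18 -5.45 -2.97] turn x deg -0.28
```

View pics/c7.png

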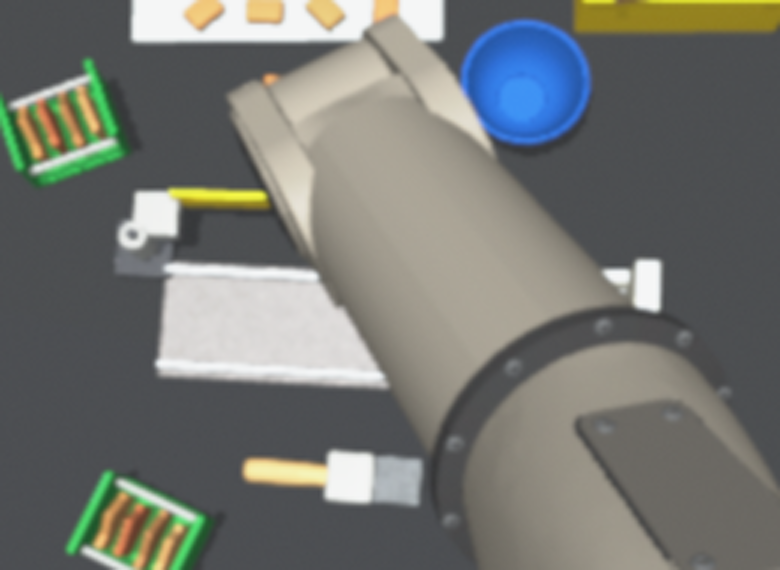

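View pics/wrist7.png

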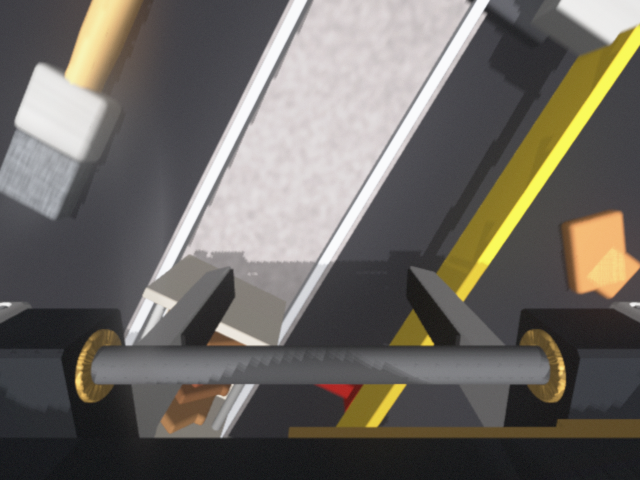

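```bash
python3 -m jog '[[[0,0,0,0,-0.87,-0.49,-1],[0,0,0,0,-0.87,-0.49,-1],[0,0,0,0,-0.87,-0.49,-1],[0,0,0,0,-0.87,-0.49,-1],[0,0,0,0,-0.87,-0.49,-1]]]' 
python3 -c "
from h import *
go(13,43,47,30)
snap('wrist','wrist8')
d=snap('side','side8');cv2.imwrite('pics/c8.png',cv2.resize(d['pixels'][170:320,200:400,::-1],None,fx=3.5,fy=3.5,interpolation=cv2.INTER_CUBIC))"
```

```text
t: 8.55
eef_pos: [557.7, -29.4, 45.3]
eef_rot: [0.619, 1.557, 1.091]
force: [-1.2, 2.7, 3.1]
gripper_width: 93.8
t 8.55 chute xyz -29.2 42.1 45.3 phi 29.74 tilt [ 0.0063  0.0121 -0.9999] F [-1.2  2.7  3.1] w 93.8
need tool cm [-0.22 -3.7  -2.02] turn x deg -0.26
```

View pics/c8.png

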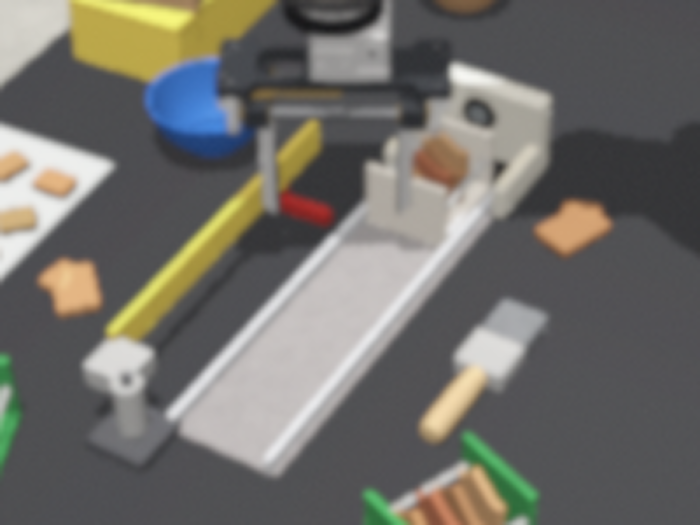

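View pics/wrist8.png

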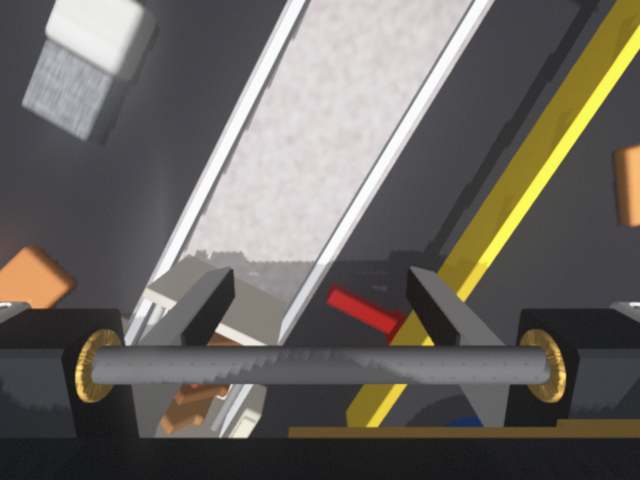

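```bash
python3 -m jog '[[[0,0,0,-0.1,-0.87,-0.49,-1],[0,0,0,-0.1,-0.87,-0.49,-1],[0,0,0,0,-0.87,-0.49,-1],[0,0,0,0,-0.35,-0.2,-1],[0,0,0,0,0,0,-1]]]' 
python3 -c "
from h import *
go(13,43,47,30)
snap('wrist','wrist9')
d=snap('side','side9');cv2.imwrite('pics/c9.png',cv2.resize(d['pixels'][170:320,200:400,::-1],None,fx=3.5,fy=3.5,interpolation=cv2.INTER_CUBIC))"
```

```text
t: 9.15
eef_pos: [555.4, -68.2, 46.5]
eef_rot: [0.673, 1.559, 1.142]
force: [-1.7, 3.0, -0.3]
gripper_width: 93.8
t 9.15 chute xyz 9.6 41.7 46.5 phi 29.59 tilt [ 0.005   0.0109 -0.9999] F [-1.7  3.  -0.3] w 93.8
need tool cm [-0.06 -0.36 -0.05] turn x deg -0.41
```

View pics/c9.png

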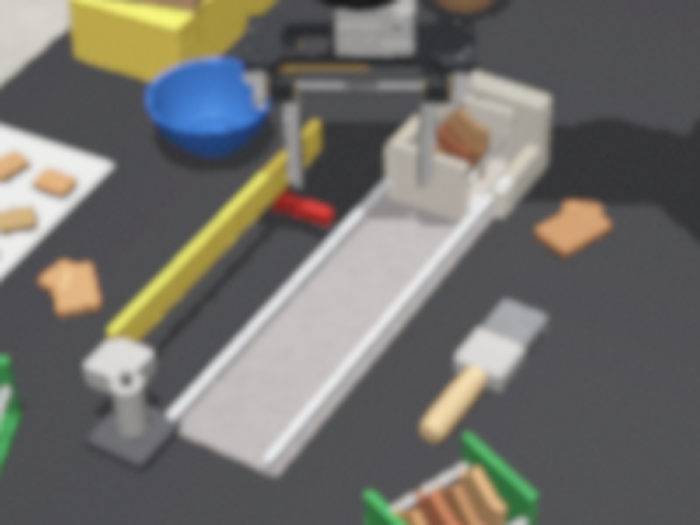

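Nearly home: the rack front is close to the stop and the gate is still held. I'll use small steps and watch the force.

```bash
python3 -m jog '[[[0,0,0,0,-0.17,-0.1,-1],[0,0,0,0,-0.17,-0.1,-1]]]'
python3 -m jog '[[[0,0,0,0,-0.17,-0.1,-1],[0,0,0,0,0,0,-1]]]'
python3 -c "
from h import *
go(13,43,47,30)"
```

```text
t: 9.45
eef_pos: [555.9, -69.6, 46.7]
eef_rot: [0.633, 1.557, 1.104]
force: [2.5, 10.2, 0.9]
gripper_width: 94.1
t: 9.65
eef_pos: [556.8, -69.0, 47.1]
eef_rot: [0.596, 1.554, 1.07]
force: [-0.4, 0.8, -1.3]
gripper_width: 93.9
t 9.65 chute xyz 10.4 43.2 47.1 phi 29.84 tilt [ 0.0083  0.0152 -0.9999] F [-0.4  0.8 -1.3] w 93.9
need tool cm [ 0.   -0.22 -0.15] turn x deg -0.16
```

```bash
python3 -m jog '[[[0,0,0,0,-0.25,-0.15,-1],[0,0,0,0,-0.17,-0.1,-1]]]'
python3 -m jog '[[[0,0,0,0,-0.25,-0.15,-1]]]'
python3 -c "
from h import *
go(13,43,47,30)
snap('wrist','wrist10')"
```

```text
t: 9.85
eef_pos: [557.7, -70.1, 47.4]
eef_rot: [0.596, 1.549, 1.072]
force: [-0.3, 13.4, -0.5]
gripper_width: 93.9
t: 9.95
eef_pos: [557.7, -70.2, 47.4]
eef_rot: [0.639, 1.546, 1.116]
force: [-2.2, 18.9, 0.9]
gripper_width: 93.8
t 9.95 chute xyz 11.6 44.1 47.4 phi 30.05 tilt [ 0.0108  0.0221 -0.9997] F [-2.2 18.9  0.9] w 93.8
need tool cm [ 0.04 -0.07 -0.16] turn x deg 0.05
```

View pics/wrist10.png

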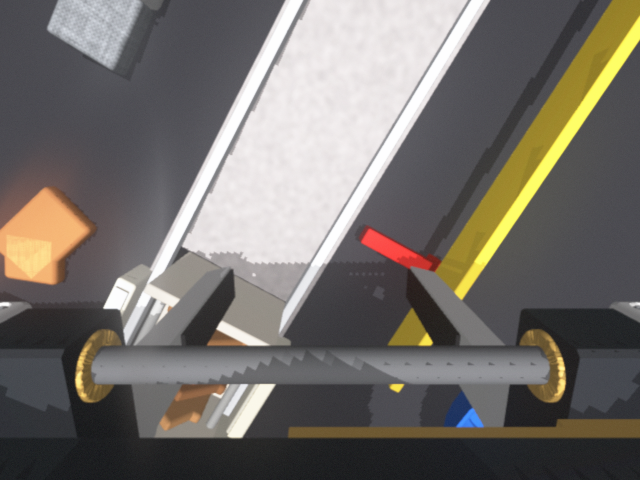

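The force rose to 19 N with no more motion, so the rack is against the stop. Now I'll back off 12 mm and lift clear.

```bash
python3 -m jog '[[[0,0,0,0,0.5,0.3,-1],[0,0,0,0,0.6,0.35,-1],[0,0,0,0,0,0,-1]]]'
python3 -c "
from h import *
go(0,43,47,30)"
python3 -m jog '[[[0,0,0,-3,0,0,-1],[0,0,0,-4,0,0,-1],[0,0,0,-4,0,0,-1],[0,0,0,-4,0,0,-1],[0,0,0,-2,1.8,1,-1],[0,0,0,0,3.5,2,-1],[0,0,0,0,3.5,2,-1],[0,0,0,0,3.5,2,-1],[0,0,0,0,0,0,-1]]]'
python3 -c "
from h import *
go(0,43,47,30)
snap('wrist','wrist11')
d=snap('side','side11');cv2.imwrite('pics/c11.png',cv2.resize(d['pixels'][170:320,200:400,::-1],None,fx=3.5,fy=3.5,interpolation=cv2.INTER_CUBIC))"
```

```text
t: 10.3
eef_pos: [558.2, -56.8, 47.6]
eef_rot: [0.655, 1.547, 1.133]
force: [-0.6, -0.1, -0.5]
gripper_width: 94.0
t 10.3 chute xyz -1.8 43.9 47.6 phi 30.09 tilt [ 0.0103  0.022  -0.9997] F [-0.6 -0.1 -0.5] w 94.0
need tool cm [ 0.06 -0.11 -0.17] turn x deg 0.09
t: 11.2
eef_pos: [563.0, 81.1, 228.9]
eef_rot: [0.478, 1.548, 0.951]
force: [-0.5, 0.1, -0.1]
gripper_width: 94.0
t 11.2 chute xyz -139.9 42.2 228.9 phi 29.79 tilt [ 0.0133  0.0186 -0.9997] F [-0.5  0.1 -0.1] w 94.0
need tool cm [ 17.91 -12.36  -7.25] turn x deg -0.21
```

View pics/c11.png

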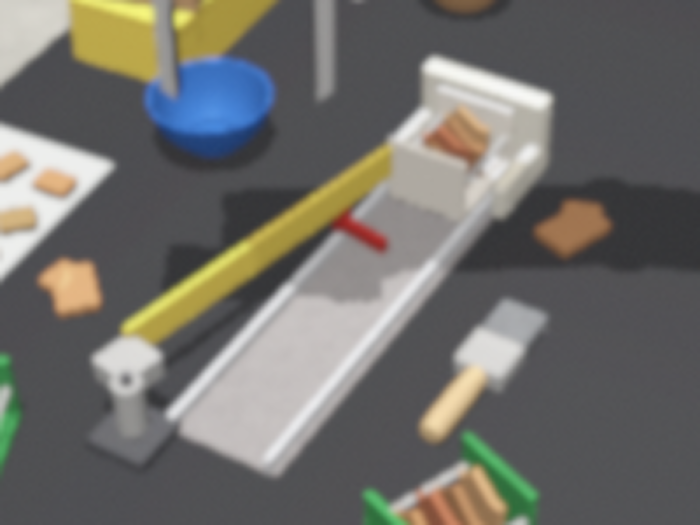

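View pics/wrist11.png

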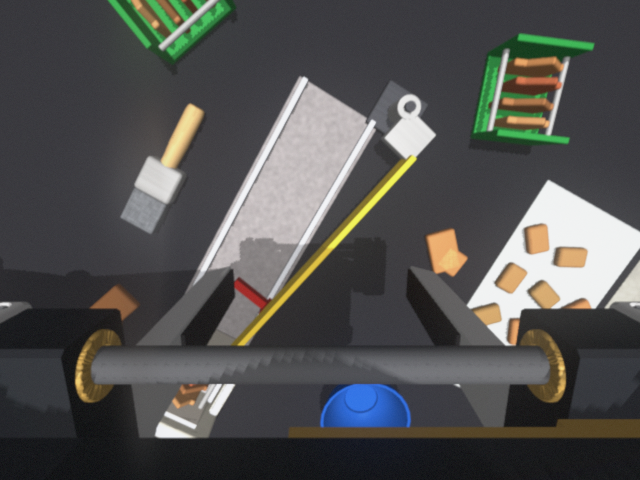

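The side crop shows the gate swung in and the rack at the end stop. I'll move the hand further away so the top camera can check both.

```bash
python3 -m jog '[[[0,0,0,-1,4,2.3,-1],[0,0,0,-1,4,2.3,-1],[0,0,0,-1,4,2.3,-1],[0,0,0,0,4,2.3,-1],[0,0,0,0,4,2.3,-1],[0,0,0,0,0,0,-1],[0,0,0,0,0,0,-1]]]'
python3 - <<'E'
from h import *
d=snap('top','top12');d0=dict(np.load('pics/top0.npz'))
im=d['pixels'][175:315,185:425,::-1].copy();im=cv2.resize(im,None,fx=3.3,fy=3.3,interpolation=cv2.INTER_CUBIC)
p=np.load('chute.npy')
def dr(P,col):
    q=(proj(d,ch2w(p,P))-[185,175])*3.3+1
    cv2.polylines(im,[np.round(q).astype(int)],False,col,1)
dr([[50,36,60],[50,-36,60],[140,-36,60],[140,36,60],[50,36,60]],(255,0,255))
c,s=np.cos(-.2),np.sin(-.2)
G=lambda a,b,z:[-280+c*a-s*b,60+s*a+c*b,z]
dr([G(30,32,68),G(320,32,68)],(0,255,0))
cv2.imwrite('pics/c12.png',im)
E
```

```text
t: 12.0
eef_pos: [581.3, 300.1, 260.2]
eef_rot: [0.286, 1.556, 0.736]
force: [0.6, -1.2, -0.7]
gripper_width: 93.6
```

View pics/c12.png

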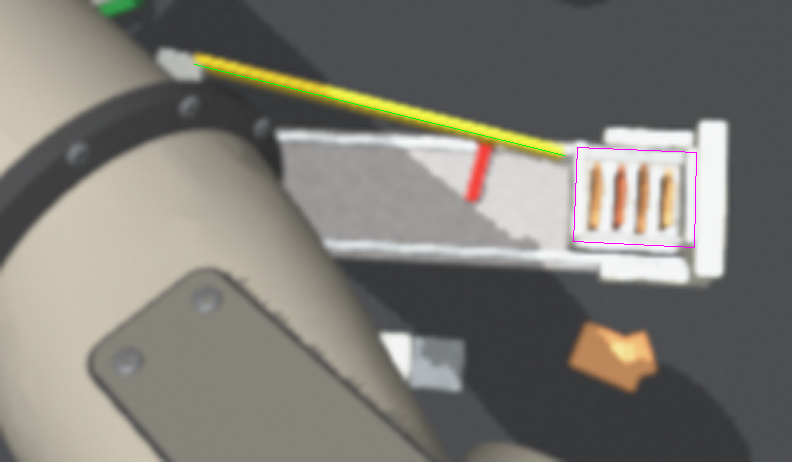

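View pics/top12.png

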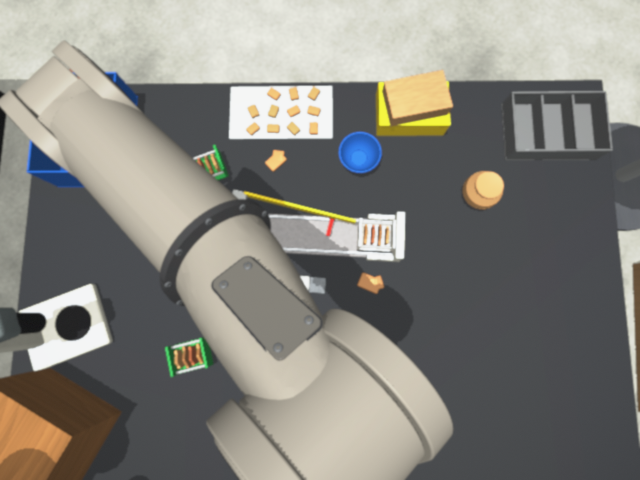

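The rack fills the home outline (crop x 573–696) and is square. The rail tip is back at crop (560,152), the same as at the start. The bowl, sherds and brush haven't moved, so I'm handing in.

```bash
python3 -c "
from plant import robot
print(robot.sign_off())"
```

```text
the job is handed in; nothing more can be done
None
```

The rack is in the bay against the white end stop, the gate is shut behind it, and I handed the job in at about 12 s. No verdict is reported.

**What I did:**
- **First push:** with the fingers partly closed, I pushed the rack to about chute x = -92 mm, still before the gate.
- **Gate and passage:** I backed off, turned the hand 30° and opened it so one fingertip held the yellow rail. That put the gate at about 0.30 rad, by eye from the top picture. The other fingertip then pushed the rack past the bar to the stop. The gate stayed near 0.22–0.24 rad on the way, estimated from the hand's position.
- **Withdrawal:** I drew back 13 mm and lifted straight up, and the gate swung shut.

**Last checks:**
- **End stop:** pushing on raised the force to 19 N with no further motion.
- **Rack:** the top view shows it square in the chute, matching the projected home outline to about 1–2 mm.
- **Gate:** the rail and bar are back at their starting pixels.
- **Other things:** the bowl, `sherd_a`, `sherd_b` and the pot look unmoved, and so does the visible end of the brush. In the last top view the arm hid the jar, the blower and the rest of the brush. The hand did not go down near them.

One measurement disagreed. A depth-camera estimate of the gate angle gave 0.36 rad, which is past its 0.32 stop. The depth readings on the rail at that close range looked unreliable, so I used the top picture instead.

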